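# Set the polariser ring to the red mark and take the reading

### The job

On the polarising viewer, push the orange lever knob round with shut fingers, without gripping it, until the red stud on the scale sits in the middle of the lever's window. Then press the green button right down to take the reading, let it come up again and leave the lever on the mark. Leave the vial, the cup and the test cassette standing where they are.

Things in the scene. Friction and masses are not known exactly. Their poses are not given: they have to be found in the camera images.
- viewer_axis (a point): Point on the vertical axis about which the ring turns, 50 mm above the worktop. The polarising viewer is a fixed white round lamp house (140 mm across) with a dark scale plate on top (156 mm across, its top 44 mm above the worktop) and an aluminium ring (100 mm outside, top at 55 mm) on the plate. The x axis of this point points from the axis to the button console; at joint value 0 the lever points the opposite way (-x). Nothing of the viewer but the ring and the button moves.
- ring (a joint): Angle of the ring and its lever, rad, positive counter-clockwise seen from above, stops at -1.2 and 1.2. Stiff: it takes about 1.5 N sideways at the knob to turn it, and it stays where it is left.
- lever_knob (a point): Point on the centre line of the orange upright knob at the lever's end, 100 mm from the ring's axis and 70 mm above the worktop. The knob is a 12 mm thick post that rises from the lever (lever top 54 mm above the worktop) to 84 mm; the lever there is 14 to 15 mm wide and ends 10 mm beyond the knob's centre line; its underside is 49 mm above the worktop.
- window (a point): Middle of the open window in the bare aluminium lever (a 12 mm wide gap between two 3 mm rails), 66 mm from the ring's axis, on the line from the axis to the knob. The stud beneath is seen through it.
- red_stud: Red stud set in the scale plate, 7.6 mm across and 2.2 mm high, 66 mm from the ring's axis, one of four (red, blue, yellow, white) that stand at -0.9, -0.5, 0.5 and 0.9 rad of the ring's angle, in an order that changes; origin at the centre of its underside. The lever passes over the studs.
- read_button_top (a point): Centre of the top of the round green spring button (22 mm across) on the low console at the far side of the viewer, 98 mm from the ring's axis; pressed straight down, 6 mm travel, fully down at about 4 N.
- read_button (a joint): Travel of the green button, m: 0 up, 0.006 fully down; it springs back.
- vial: Loose glass sample vial with a white cap, 23 mm across, 46 mm high, bystander behind the viewer; origin at the centre of its underside.
- cup: Loose white sample cup, 35 mm across, 36 mm high, bystander behind the viewer; origin at the centre of its underside.
- cassette: Loose flat white test cassette, 20 x 70 x 6 mm (long in its y), bystander lying in front of the viewer; origin at the centre of its underside.

How it is judged:
By the outcome, as a careful person would: the job done as asked, in the order asked, and still so for the second after the job is handed in, with the robot touching nothing.
It also fails if it takes over 48 s, if anything falls off the work surface, if the arm or the gripper's body presses on something with over 40 N, if the wrist force passes 120 N, or if a joint passes its speed limit or range.

### The arm

A 7-joint arm with a two-finger parallel gripper is mounted at the origin on a cart in front of the work surface, level with it; the furniture and walls round the work are solid. World frame = base frame: x ahead of the robot, y to its left, z up, the work surface at z = 0. Lengths are in m, angles in rad, forces in N, time in s.
With the tool pointing down it reaches from about 0.4 to 0.85 m from the base axis. Payload 10.4 kg.
Tool frame: the origin (TCP) lies midway between the tips of the shut fingers; the grasp point (between the pads) lies 19 mm behind it; z points along the fingers, x is the direction in which the jaws open and shut, and the axes are right-handed (so a half turn about z gives the same grasp; the last joint's range is limited). The gripper opens to 85 mm and grips with 20 to 120 N. Pads are 22 mm wide; open, the fingers measure 114 mm over their backs; the gripper's body (76 mm by 85 mm) begins 54 mm behind the grasp point. The pads swing forward as they close: fully open they stand 13 mm farther back than shut.
Start: joints at [1.215, 0.332, -0.065, 1.46, 0.022, 1.35, -0.088], TCP at [0.204, -0.591, 0.231] pointing down, gripper open.
Joint ranges: [-2.6, 2.6], [-0.5, 2.12], [-1.47, 1.34], [0.16, 2.42], [-1.27, 4.41], [0.06, 2.06], [-2.6, 2.6]. Speed limits (rad/s): [2.22, 2.22, 2.79, 2.79, 3.14, 3.14, 3.14].

### API

Orientations are given as a unit quaternion [x, y, z, w].
In Python, from workcell import monitor, eyes, ticket, models gives the robot as it stands.
- The arm moves only by the tool servo_tool, never from a script. Its argument "motion" is a list of rows, each a list of 7 numbers: the opening, from 0 (shut) to 1 (fully open), then the shift along the tool's x, y, z in m, then the turn, a rotation vector about the tool's x, y, z in degrees. In form: [[fingers, tx, ty, tz, rx, ry, rz], ...]. A call has 1 to 20 rows; each row is the pose to reach, as a shift and turn from the pose commanded when the call began, along the tool's axes at that moment; what a row does not reach only later rows make up. A row lasts 1/8 s, in which the tool goes at most 62.5 mm and 10.7 degrees, less where a joint would pass 70% of its speed; a pose out of reach is approached as far as the arm can. A call with a gripper value outside its range is refused whole. The fingers move at their own pace and stop on an object; "grip_force" is the grip in N (left out, the last holds). Time passes only in rows, so rows that repeat a pose let the fingers close. It gives the time, the measured TCP pose, the force and the opening at its end, in the units of the state.
- monitor.get_obs(): the state, without advancing time (a new reading comes with each control period).
- eyes.camera(name): name is "side" or "top" or "wrist"; returns (picture, depth): 400x640x3 uint8, blue, green, red; 400x640 float32, m along the optical axis (not along the pixel's ray), 0 where there is no reading.
- eyes.camera_info(name): a dict with "intrinsics" (3x3 intrinsics, pixels), "extrinsics" (4x4, takes a point from world to camera coordinates); the wrist camera has in their place "tool_from_camera" (4x4, takes a point from camera to tool coordinates, whose origin is the TCP and whose axes are the tool frame's). Camera axes: x right, y down, z forward; pixel columns grow to the right and rows downward; lengths in m; the calibration is good to about 2 mm. A picture is of the moment at which its call begins: read the wrist's pose just before it. camera_info takes no time and is no camera call.
- ticket.hand_in(): hands the job in, once; it reports no verdict.
Trained networks look in the newest picture that a camera, given by its name, has taken for a name from the list of things; names that differ only in an ending like _2 or _b are one class to them, and where a whole thing is asked for, a point or a joint stands for the part that bears it (a point fixed in the world has none). Each returns a list of dicts, best first, with "confidence" (0 to 1); they miss things now and then, are a little off and sometimes report something else, mostly with a low value. They report only what shows in the picture. A call takes as long as a camera call.
- models.boxes_of(camera, thing): "point" ([x, y, z] in m, in the coordinates of the camera as it stood for that picture, good to about 4 mm: the middle of the surface that is visible of it).
The state is a dict: "clock": time; "joint_pos": joint angles; "joint_velocities": joint speeds; "tau": joint torques, N m; "position": TCP position; "ee_rot": TCP orientation; "ft_force": force on the tool from outside, world axes, zero at the start; "torque": the same for the moment, N m; "grip_width": opening from 0.0 (shut) to 1.0 (fully open).
Only numpy, scipy, OpenCV 4.12 (cv2) and the standard library are available. Lean on these libraries where they do the work, as an engineer would, in place of code of your own. Each camera call takes 0.05 s, during which the arm holds its last target. There are 200 camera calls.

## Working session

There is one attempt and no reset: what is moved stays moved. The work goes in short steps, Python scripts to look and compute and a tool call to move; the robot and the scene stay as the last step left them, time stands still between calls to the robot, and variables do not carry over. Pictures are saved under pics/ and viewed, about 8 in all and at most 12, crops included, and the job is handed in when it is done.

Besides the shell and the picture viewer there is one more tool, called after "Call:" in YAML: its name, and indented under it one key for each argument. servo_tool: Moves the arm, as the interface text tells. Its arguments: {"type":"object","properties":{"motion":{"type":"array"},"grip_force":{"type":"number"}},"required":["motion"]}

```bash
mkdir -p pics; cat > h.py <<'E'
import numpy as np, cv2
from workcell import monitor, eyes, ticket, models
from scipy.spatial.transform import Rotation as R
def pose():
    o=monitor.get_obs(); T=np.eye(4); T[:3,:3]=R.from_quat(o["ee_rot"]).as_matrix(); T[:3,3]=o["position"]; return T,o
def cam2world(name,T=None):
    i=eyes.camera_info(name)
    return (T@np.array(i["tool_from_camera"]) if name=="wrist" else np.linalg.inv(np.array(i["extrinsics"]))), np.array(i["intrinsics"])
def find(name,thing,M):
    return [(np.round((M@np.r_[d["point"],1])[:3],4),round(d["confidence"],2)) for d in models.boxes_of(name,thing)[:2]]
E
python3 - <<'E'
from h import *
T,o=pose(); print(T.round(3),o["clock"],o["ft_force"])
for n in("top","side"):
    p,d=eyes.camera(n); cv2.imwrite(f"pics/{n}0.png",p); M,K=cam2world(n); print(n,M.round(3).tolist(),K.tolist())
    for t in ["viewer_axis","lever_knob","window","red_stud","read_button_top","vial","cup","cassette"]: print(t,find(n,t,M))
E
```

```text
[[ 0.327 -0.945 -0.001  0.204]
 [-0.945 -0.327  0.001 -0.59 ]
 [-0.001  0.    -1.     0.23 ]
 [ 0.     0.     0.     1.   ]] 0.0 [-0.26289459  0.89264004  0.57551438]
top [[0.003, -0.996, 0.089, 0.434], [-0.999, -0.006, -0.041, 0.249], [0.042, -0.089, -0.995, 0.921], [0.0, 0.0, 0.0, 1.0]] [[458.2388417876329, 0.0, 315.1724143820765], [0.0, 458.2388417876329, 203.86573545172456], [0.0, 0.0, 1.0]]
viewer_axis [(array([0.5486, 0.241 , 0.0422]), 0.9)]
lever_knob []
window [(array([0.5346, 0.2391, 0.0489]), 0.57)]
red_stud []
read_button_top []
vial [(array([0.6104, 0.3255, 0.0347]), 0.41)]
cup [(array([0.6346, 0.166 , 0.0162]), 0.81)]
cassette [(array([0.4001, 0.2162, 0.0027]), 0.84)]
side [[-0.994, -0.037, 0.104, 0.431], [-0.109, 0.502, -0.858, 0.958], [-0.02, -0.864, -0.502, 0.504], [0.0, 0.0, 0.0, 1.0]] [[370.71475947283034, 0.0, 325.13796273655237], [0.0, 370.71475947283034, 195.2502137010553], [0.0, 0.0, 1.0]]
viewer_axis [(array([0.547 , 0.2672, 0.0392]), 0.85)]
lever_knob [(array([0.534 , 0.2371, 0.0517]), 0.93)]
window [(array([0.5341, 0.2315, 0.0529]), 0.84)]
red_stud []
read_button_top []
vial [(array([0.6058, 0.333 , 0.0302]), 0.78)]
cup [(array([0.6328, 0.1722, 0.0275]), 0.54)]
cassette [(array([0.3979, 0.2306, 0.0079]), 0.61)]
```

View pics/top0.png

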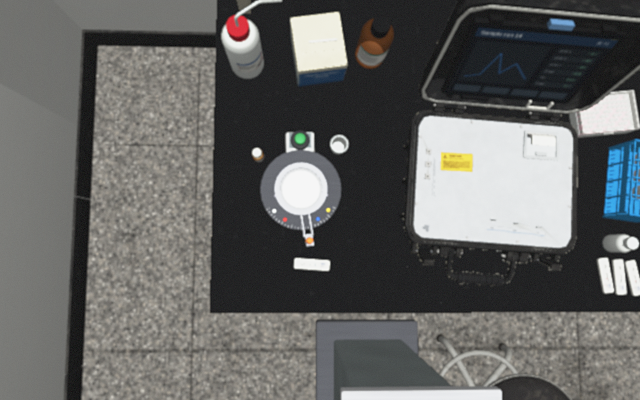

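View pics/side0.png

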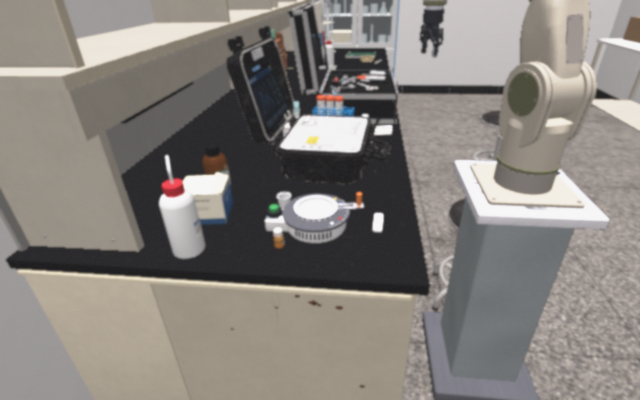

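The top view shows the ring centre near (301,189), the knob near (309,240) and the red stud near (285,219), so red is at about -0.5. White is at (274,211), blue at (318,219), yellow at (328,210) and the button at (300,139). The side view confirms the upright orange knob faces the robot. I'll turn these pixels into positions next.

```bash
python3 - <<'E'
from h import *
T,o=pose()
M,K=cam2world("top")
def pl(u,v,z):
    r=M[:3,:3]@np.linalg.solve(K,[u,v,1]); return M[:3,3]+r*(z-M[2,3])/r[2]
for n,u,v,z in [("axis",301,189,.055),("knobtop",309,240,.084),("red",285,219,.046),("white",274,211,.046),("blue",318,219,.046),("yel",328,210,.046),("btn",300,139,.04),("cass",311,264,.006)]:
    print(n,pl(u,v,z).round(4))
C,_=cam2world("wrist",np.eye(4)); print(C.round(3), eyes.camera_info("wrist")["intrinsics"])
for t in [(.45,-.3,.30),(.47,.2,.30)]: print((T[:3,:3].T@(np.array(t)-T[:3,3])).round(3))
E
```

```text
axis [0.5391 0.2403 0.055 ]
knobtop [0.4421 0.2255 0.084 ]
red [0.4823 0.2704 0.046 ]
white [0.4975 0.2915 0.046 ]
blue [0.4826 0.2074 0.046 ]
yel [0.5    0.1882 0.046 ]
btn [0.6392 0.2427 0.04  ]
cass [0.3955 0.2192 0.006 ]
[[ 1.     0.001 -0.    -0.   ]
 [-0.001  0.946  0.326 -0.085]
 [ 0.    -0.326  0.946 -0.143]
 [ 0.     0.     0.     1.   ]] [[297.79531625   0.         319.81001971]
 [  0.         297.79531625 198.90007994]
 [  0.           0.           1.        ]]
[-0.194 -0.327 -0.069]
[-0.66  -0.51  -0.069]
```

Call:
servo_tool:
  motion:
    - [0,-0.034,-0.05,-0.012,0,0,3]
    - [0,-0.068,-0.1,-0.024,0,0,6]
    - [0,-0.102,-0.15,-0.036,0,0,9]
    - [0,-0.136,-0.2,-0.048,0,0,12]
    - [0,-0.17,-0.25,-0.06,0,0,15]
    - [0,-0.204,-0.299,-0.07,0,0,19]
    - [0,-0.26,-0.323,-0.07,0,0,19]
    - [0,-0.315,-0.346,-0.07,0,0,19]
    - [0,-0.37,-0.369,-0.07,0,0,19]
    - [0,-0.426,-0.392,-0.07,0,0,19]
    - [0,-0.482,-0.415,-0.07,0,0,19]
    - [0,-0.537,-0.439,-0.07,0,0,19]
    - [0,-0.593,-0.462,-0.07,0,0,19]
    - [0,-0.648,-0.485,-0.07,0,0,19]
    - [0,-0.648,-0.485,-0.07,0,0,19]
    - [0,-0.648,-0.485,-0.07,0,0,19]

```text
clock: 2.9
position: [0.451, 0.1797, 0.3012]
ee_rot: [0.708, -0.707, 0.0, 0.0]
ft_force: [-0.4, -0.8, -0.0]
grip_width: -0.001
```

```bash
cat > look.py <<'E'
from h import *
import sys
T,o=pose(); p,d=eyes.camera("wrist"); cv2.imwrite(f"pics/{sys.argv[1]}.png",p); np.savez(f"{sys.argv[1]}.npz",T=T,d=d)
print(T.round(4).tolist(),o["clock"],o["ft_force"],o["grip_width"])
M,K=cam2world("wrist",T)
for t in sys.argv[2:]: print(t,find("wrist",t,M))
E
python3 look.py w1 viewer_axis lever_knob window red_stud read_button_top
```

```text
[[0.0012, -1.0, -0.0001, 0.451], [-1.0, -0.0012, -0.0004, 0.1797], [0.0004, 0.0001, -1.0, 0.3012], [0.0, 0.0, 0.0, 1.0]] 2.9 [-0.44511811 -0.84512659 -0.00466582] -0.0013534569361522983
viewer_axis [(array([0.5508, 0.2362, 0.0421]), 0.89)]
lever_knob [(array([0.5434, 0.2404, 0.0533]), 0.72)]
window [(array([0.5412, 0.2432, 0.0552]), 0.62)]
red_stud []
read_button_top [(array([0.6354, 0.242 , 0.0492]), 0.73)]
```

View pics/w1.png

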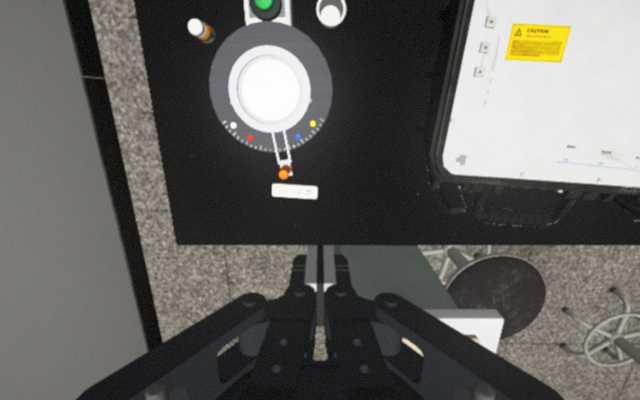

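The wrist view shows the knob at (284,174), red at (250,138), white at (234,125), blue at (297,136), yellow at (313,123), the ring centre near (269,90) and the button at (264,3). I'll fit these by colour.

```bash
cat > fit.py <<'E'
from h import *
import sys
n=sys.argv[1]; p=cv2.imread(f"pics/{n}.png"); T=np.load(n+".npz")["T"]; M,K=cam2world("wrist",T)
ctr=eval(sys.argv[2]) if len(sys.argv)>2 else None
def pl(uv,z):
    r=M[:3,:3]@np.linalg.solve(K,[*uv,1]); return M[:3,3]+r*(z-M[2,3])/r[2]
h=cv2.cvtColor(p,cv2.COLOR_BGR2HSV).astype(int); H,S,V=h[...,0],h[...,1],h[...,2]
W={}
for name,m,z in [("red",((H<5)|(H>172))&(S>130)&(V>90),.0462),("blue",(abs(H-110)<12)&(S>120)&(V>80),.0462),("yellow",(abs(H-28)<5)&(S>130)&(V>120),.0462),("knob",(abs(H-11)<6)&(S>170)&(V>210),.084),("green",(abs(H-65)<15)&(S>120)&(V>60),.045)]:
    k,l,s,c=cv2.connectedComponentsWithStats(m.astype(np.uint8))
    for i in range(1,k):
        w=pl(c[i],z)
        if s[i,4]>5 and .4<w[0]<.7 and .12<w[1]<.36: print(name,c[i].round(1),s[i,4],s[i,:4],w.round(4)); W.setdefault(name,w)
E
python3 fit.py w1
python3 - <<'E'
import cv2
cv2.imwrite("pics/c1.png",cv2.resize(cv2.imread("pics/w1.png")[0:200,190:350],None,fx=3,fy=3,interpolation=cv2.INTER_CUBIC))
E
```

```text
red [249.8 137.6] 25 [247 135   6   6] [0.4843 0.2728 0.0462]
blue [297.3 136.7] 26 [295 134   6   6] [0.4857 0.21   0.0462]
yellow [312.4 123.2] 28 [310 121   6   6] [0.503  0.19   0.0462]
knob [282.9 174.6] 39 [279 170   9   9] [0.4439 0.2261 0.084 ]
green [263.9   4.1] 166 [254   0  20  11] [0.6367 0.2453 0.045 ]
```

View pics/c1.png

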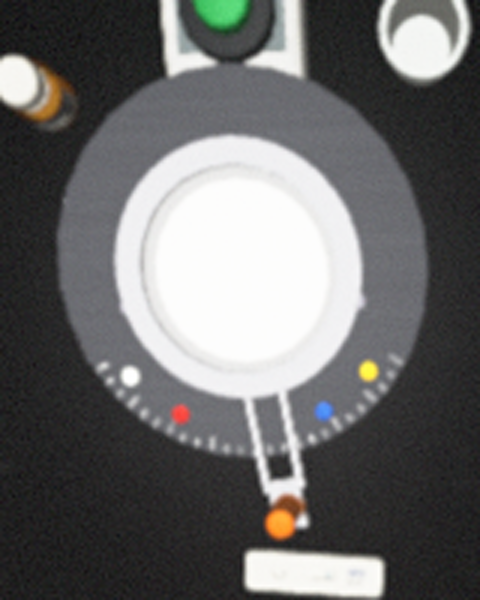

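Fit: axis at about (0.543, 0.243), knob radius 100 mm, lever at +0.14 rad, red at -0.50 rad. The finger face is parallel to tool y, so I can push straight along world +y. I'll descend and do the first part of the push.

Call:
servo_tool:
  motion:
    - [0,0,0.004,0.06,0,0,0]
    - [0,0,0.004,0.12,0,0,0]
    - [0,0,0.004,0.18,0,0,0]
    - [0,0,0.004,0.22,0,0,0]
    - [0,0,0.004,0.239,0,0,0]
    - [0,0,0.004,0.239,0,0,0]
    - [0,-0.01,0.004,0.239,0,0,0]
    - [0,-0.018,0.004,0.239,0,0,0]
    - [0,-0.024,0.004,0.239,0,0,0]
    - [0,-0.03,0.004,0.239,0,0,0]
    - [0,-0.036,0.004,0.239,0,0,0]
    - [0,-0.042,0.004,0.239,0,0,0]
    - [0,-0.048,0.004,0.239,0,0,0]
    - [0,-0.054,0.004,0.239,0,0,0]
    - [0,-0.06,0.004,0.239,0,0,0]
    - [0,-0.06,0.004,0.239,0,0,0]

```text
clock: 5.2
position: [0.447, 0.2411, 0.0625]
ee_rot: [0.708, -0.706, -0.0, -0.001]
ft_force: [-0.2, 0.1, -0.1]
grip_width: -0.001
```

```bash
python3 look.py w2; python3 fit.py w2
```

```text
[[0.0019, -1.0, 0.0006, 0.447], [-1.0, -0.0019, 0.0009, 0.2411], [-0.0009, -0.0006, -1.0, 0.0625], [0.0, 0.0, 0.0, 1.0]] 5.2 [-0.1636306   0.0732986  -0.10433031] -0.0007992809120852854
red [264.1 186.8] 137 [258 181  13  13] [0.4843 0.2728 0.0462]
blue [377.3 184.5] 138 [371 179  14  13] [0.4858 0.2098 0.0462]
yellow [416.  153.4] 134 [410 147  13  13] [0.5032 0.1902 0.0462]
knob [277.2 287.2] 258 [268 279  20  18] [0.4454 0.262  0.084 ]
```

View pics/w2.png

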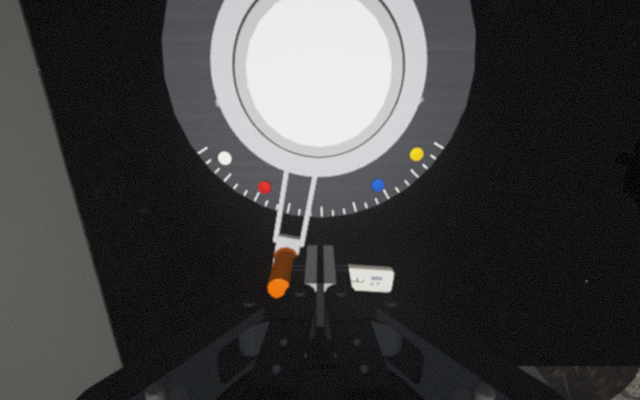

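The lever has moved round to about -0.2 rad. The knob top is at (277,287), still touching the fingers, and red is at (264,187), still outside the window. I'll push another 23 mm.

Call:
servo_tool:
  motion:
    - [0,-0.006,0,0,0,0,0]
    - [0,-0.012,0,0,0,0,0]
    - [0,-0.017,0,0,0,0,0]
    - [0,-0.021,0,0,0,0,0]
    - [0,-0.023,0,0,0,0,0]
    - [0,-0.023,0,0,0,0,0]

```text
clock: 6.0
position: [0.4466, 0.2635, 0.0622]
ee_rot: [0.708, -0.707, -0.0, 0.0]
ft_force: [-0.1, 0.2, 0.3]
grip_width: 0.001
```

```bash
python3 look.py w3; python3 fit.py w3; python3 - <<'E'
import cv2
cv2.imwrite("pics/c3.png",cv2.resize(cv2.imread("pics/w3.png")[140:300,240:400],None,fx=4,fy=3.75*16/15,interpolation=cv2.INTER_CUBIC)[:600])
E
```

```text
[[0.0015, -1.0, -0.0003, 0.4466], [-1.0, -0.0015, 0.0002, 0.2635], [-0.0002, 0.0003, -1.0, 0.0622], [0.0, 0.0, 0.0, 1.0]] 6.0 [-0.10762143  0.20945023  0.3037262 ] 0.0006377571512333457
red [305.2 187. ] 102 [300 181  11  12] [0.4839 0.2722 0.0462]
blue [417.9 184. ] 140 [411 178  14  13] [0.4858 0.2098 0.0462]
yellow [457.8 153. ] 133 [452 147  13  13] [0.5031 0.1903 0.0462]
knob [278.4 275.1] 332 [268 266  22  19] [0.452  0.2835 0.084 ]
```

View pics/c3.png

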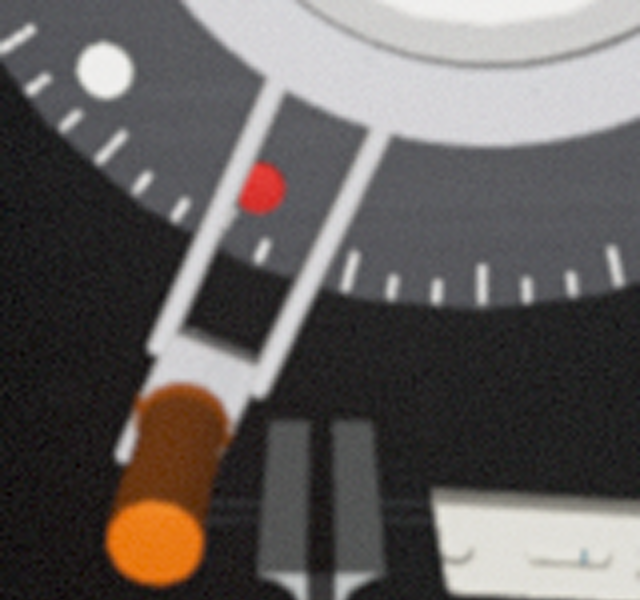

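```bash
cat > lev.py <<'E'
import sys
exec(open("fit.py").read())
# axis + yaw from the studs (rigid fit)
th={"red":-.5,"blue":.5,"yellow":.9}
A=[];b=[]
for k,t in th.items():
    c,s=-.066*np.cos(t),-.066*np.sin(t); w=W[k]
    A+=[[1,0,c,-s],[0,1,s,c]]; b+=[w[0],w[1]]
if len(sys.argv)>2: ax,ay,yaw=eval(sys.argv[2])
else:
    q,res,_,_=np.linalg.lstsq(np.array(A),np.array(b),rcond=None); ax,ay=q[:2]; yaw=np.arctan2(q[3],q[2]); print("axis",q.round(4),"yaw",yaw.round(4),res)
# rectified polar sampling at z=.054 : radius rows, angle columns
rr=np.linspace(.058,.080,12); tt=np.linspace(-.75,-.25,1001); Mi=np.linalg.inv(M)
g=cv2.cvtColor(p,cv2.COLOR_BGR2HSV).astype(np.float32); br=g[...,2]-g[...,1]
prof=[]
for r in rr:
    a=yaw+tt; P=np.c_[ax-r*np.cos(a),ay-r*np.sin(a),np.full_like(a,.054),np.ones_like(a)]@Mi.T
    uv=P[:,:3]@K.T; uv=(uv[:,:2]/uv[:,2:]).astype(np.float32)
    v=cv2.remap(br,uv[:,0].reshape(1,-1),uv[:,1].reshape(1,-1),cv2.INTER_LINEAR)[0]
    e=np.where(v>125)[0]
    if len(e): prof.append(((tt[e[0]]+tt[e[-1]])/2,(tt[e[-1]]-tt[e[0]])*r)); print(r.round(3),np.round(prof[-1],4))
print("lever",np.median([x[0] for x in prof]),"red",np.arctan2(-(W["red"][1]-ay),-(W["red"][0]-ax))-yaw if "red" in W else "")
print("knob", np.arctan2(-(W["knob"][1]-ay),-(W["knob"][0]-ax))-yaw, np.hypot(W["knob"][1]-ay,W["knob"][0]-ax))
E
python3 lev.py w3; python3 lev.py w2|tail -2
```

```text
red [305.2 187. ] 102 [300 181  11  12] [0.4839 0.2722 0.0462]
blue [417.9 184. ] 140 [411 178  14  13] [0.4858 0.2098 0.0462]
yellow [457.8 153. ] 133 [452 147  13  13] [0.5031 0.1903 0.0462]
knob [278.4 275.1] 332 [268 266  22  19] [0.452  0.2835 0.084 ]
axis [0.5421 0.2427 0.9883 0.0292] yaw 0.0295 [1.04542374e-08]
0.058 [-0.4572  0.0183]
0.06 [-0.4562  0.0183]
0.062 [-0.4562  0.0183]
0.064 [-0.4565  0.0182]
0.066 [-0.4565  0.0183]
0.068 [-0.4305  0.0218]
0.07 [-0.5    0.032]
0.072 [-0.4995  0.0328]
0.074 [-0.4562  0.018 ]
0.076 [-0.4562  0.018 ]
0.078 [-0.4562  0.0179]
0.08 [-0.4562  0.018 ]
lever -0.45625 red -0.49962403702958036
knob -0.45519034324161484 0.09899897634863244
lever -0.3315 red -0.49983754434143746
knob -0.2203818044210949 0.09922845666925287
```

Both methods agree: the lever is at -0.456 and red at -0.500. The remaining knob travel is about 3.9 mm in y.

Call:
servo_tool:
  motion:
    - [0,-0.002,0,0,0,0,0]
    - [0,-0.0035,0,0,0,0,0]
    - [0,-0.004,0,0,0,0,0]
    - [0,-0.004,0,0,0,0,0]

```text
clock: 6.55
position: [0.4468, 0.2672, 0.0623]
ee_rot: [0.708, -0.707, 0.0, 0.0]
ft_force: [2.6, -2.5, 0.1]
grip_width: -0.004
```

```bash
python3 look.py w4; python3 lev.py w4 "(.5421,.2427,.0295)"|tail -16
```

```text
[[0.0012, -1.0, 0.0, 0.4468], [-1.0, -0.0012, -0.0001, 0.2672], [0.0001, -0.0, -1.0, 0.0623], [0.0, 0.0, 0.0, 1.0]] 6.55 [ 2.60406641 -2.50996368  0.1192524 ] -0.003725500527901832
yellow [464.6 153.3] 133 [458 147  14  13] [0.5032 0.1903 0.0462]
knob [278.5 272.4] 336 [268 263  22  20] [0.4536 0.2871 0.084 ]
0.058 [-0.4965  0.0183]
0.06 [-0.4955  0.0183]
0.062 [-0.4958  0.0183]
0.064 [-0.496   0.0182]
0.066 [-0.4958  0.0182]
0.068 [-0.4528  0.0242]
0.07 [-0.5022  0.032 ]
0.072 [-0.5032  0.0327]
0.074 [-0.4955  0.0181]
0.076 [-0.4952  0.0181]
0.078 [-0.4955  0.018 ]
0.08 [-0.4955  0.018 ]
lever -0.495625 red -0.5089972024258312
knob -0.4947545973992198 0.09900049954848067
```

Call:
servo_tool:
  motion:
    - [0,0.008,0,0,0,0,0]
    - [0,0.025,0,0,0,0,0]
    - [0,0.025,0,-0.05,0,0,0]
    - [0,0.025,-0.01,-0.1,0,0,0]
    - [0,0.025,-0.028,-0.16,0,0,0]
    - [0,0.025,-0.028,-0.16,0,0,0]
    - [0,0.025,-0.028,-0.16,0,0,0]

```text
clock: 7.48
position: [0.4745, 0.2413, 0.2218]
ee_rot: [0.707, -0.707, 0.0, 0.0]
ft_force: [-0.3, 0.7, -0.7]
grip_width: 0.001
```

```bash
python3 look.py w5 read_button_top; python3 lev.py w5 "(.5421,.2427,.0295)"; python3 - <<'E'
from h import *
z=np.load("w5.npz");T=z["T"];d=z["d"];M,K=cam2world("wrist",T)
p=np.array([.640,.2456,.048,1]);c=np.linalg.inv(M)@p;uv=K@c[:3]/c[2];print(uv)
v,u=np.mgrid[0:400,0:640]; P=np.linalg.solve(K,np.stack([u*d,v*d,d]).reshape(3,-1)); X=(M[:3,:3]@P+M[:3,3:]).T
for y in (.21,.22,.23,.238,.2456,.253,.26,.27):
    print(y,[ (round(float(np.median(X[s,2])),4) if s.any() else None) for x in (.615,.625,.633,.64,.648,.655,.665) for s in [(abs(X[:,0]-x)<.002)&(abs(X[:,1]-y)<.002)&(d.ravel()>0)]])
E
```

```text
[[0.0006, -1.0, -0.0004, 0.4745], [-1.0, -0.0006, -0.0007, 0.2413], [0.0007, 0.0004, -1.0, 0.2218], [0.0, 0.0, 0.0, 1.0]] 7.475 [-0.31471538  0.67873036 -0.73194016] 0.001170749512626919
read_button_top [(array([0.6385, 0.2461, 0.0517]), 0.67)]
red [291.5 169.1] 33 [289 166   6   7] [0.4843 0.2727 0.0462]
blue [349.1 167.9] 39 [346 165   7   7] [0.4857 0.2098 0.0462]
yellow [368.  151.9] 36 [365 149   7   7] [0.5032 0.1902 0.0462]
knob [274.9 208.1] 61 [270 203  11  10] [0.4531 0.287  0.084 ]
green [316.6   6.8] 330 [305   0  24  17] [0.6381 0.245  0.045 ]
0.058 [-0.4945  0.0205]
0.06 [-0.495   0.0205]
0.062 [-0.497   0.0205]
0.064 [-0.497   0.0205]
0.066 [-0.4942  0.0201]
0.068 [-0.4472  0.0268]
0.07 [-0.4902  0.0336]
0.072 [-0.4925  0.0349]
0.074 [-0.4948  0.0201]
0.076 [-0.4955  0.0193]
0.078 [-0.4952  0.0192]
0.08 [-0.4948  0.0192]
lever -0.49475 red -0.5079823873501411
knob -0.4913414073081631 0.09942743118992253
[315.86360451   3.43707701   1.        ]
0.21 [0.0431, 0.0003, 0.0003, 0.0002, 0.0004, 0.0001, None]
0.22 [0.0443, 0.0301, 0.0294, 0.0295, 0.0294, None, None]
0.23 [0.0444, 0.0303, 0.0411, 0.0418, None, None, None]
0.238 [0.044, 0.0411, 0.0463, 0.0515, None, None, None]
0.2456 [0.0438, 0.0418, 0.0517, 0.0524, None, None, None]
0.253 [0.0439, 0.0409, 0.0434, 0.0519, None, None, None]
0.26 [0.0441, 0.03, 0.0416, 0.0422, None, None, None]
0.27 [0.0437, 0.0296, 0.0301, 0.0298, 0.0296, None, None]
```

View pics/w5.png

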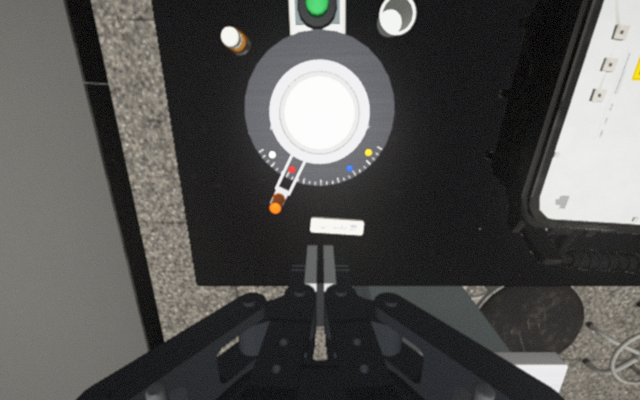

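The wrist view shows the stud inside the window near (291,169) and the lever staying put, with the bystanders untouched. But the axis I fitted from w3 used a partly hidden stud, so I'll recheck with the clean fit from w2.

```bash
python3 lev.py w5|grep -E "axis|lever"; python3 lev.py w2|grep -E "axis"; A=$(python3 - <<'E'
import subprocess,re
s=subprocess.run("python3 lev.py w2",shell=True,capture_output=True,text=True).stdout
m=re.search(r"axis \[\s*(\S+)\s+(\S+).*yaw (\S+)",s); print(f"({m[1]},{m[2]},{m[3]})")
E
); for w in w4 w5; do python3 lev.py $w "$A"|grep -E "red|lever|^knob"; done
python3 - <<'E'
import cv2
cv2.imwrite("pics/c4.png",cv2.resize(cv2.imread("pics/w4.png")[140:290,240:390],None,fx=4,fy=4,interpolation=cv2.INTER_CUBIC))
E
```

```text
axis [0.5427 0.2427 0.995  0.0246] yaw 0.0247 [2.30311907e-08]
lever -0.487625 red -0.4997245787397193
axis [0.5428 0.2427 0.9963 0.0248] yaw 0.0249 [5.03280379e-09]
red [310.8 186.8] 135 [305 181  13  13] [0.4842 0.2728 0.0462]
knob [278.5 272.4] 336 [268 263  22  20] [0.4536 0.2871 0.084 ]
lever -0.48650000000000004 red -0.4994802352868855
knob -0.48699394909933413 0.09962837192301956
red [291.5 169.1] 33 [289 166   6   7] [0.4843 0.2727 0.0462]
knob [274.9 208.1] 61 [270 203  11  10] [0.4531 0.287  0.084 ]
lever -0.48675 red -0.49848043160401984
knob -0.48362392234811746 0.10005458083305856
```

View pics/c4.png

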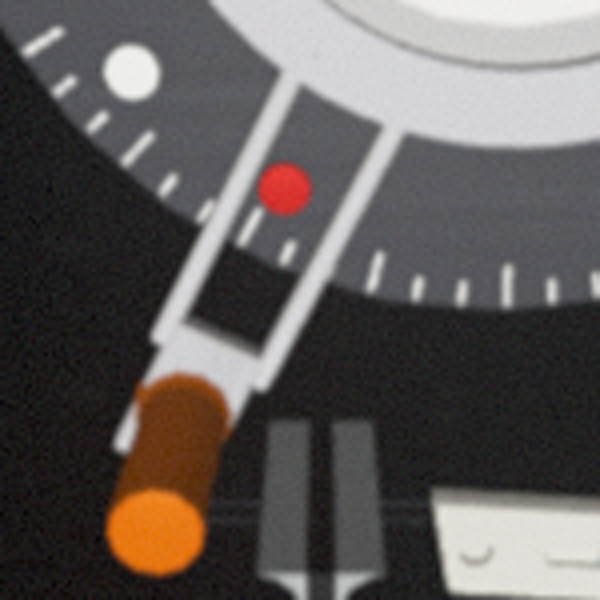

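The clean fit and the crop agree: the stud at (285,190) sits about 0.8 mm left of the window's middle. I'll go back and nudge the knob 1.2 mm past the last contact pose.

Call:
servo_tool:
  motion:
    - [0,0,0.02,0.05,0,0,0]
    - [0,0,0.028,0.11,0,0,0]
    - [0,0,0.028,0.15,0,0,0]
    - [0,0,0.028,0.16,0,0,0]
    - [0,-0.01,0.028,0.16,0,0,0]
    - [0,-0.02,0.028,0.16,0,0,0]
    - [0,-0.025,0.028,0.16,0,0,0]
    - [0,-0.0262,0.028,0.16,0,0,0]
    - [0,-0.0262,0.028,0.16,0,0,0]

```text
clock: 8.7
position: [0.4469, 0.2684, 0.0625]
ee_rot: [0.708, -0.707, 0.0, -0.0]
ft_force: [0.5, 0.1, -0.9]
grip_width: 0.0
```

```bash
python3 look.py w6; python3 lev.py w6 "(.5428,.2427,.0249)"|grep -E "red|lever|^knob"
```

```text
[[0.0011, -1.0, 0.0003, 0.4469], [-1.0, -0.0011, 0.0001, 0.2684], [-0.0001, -0.0003, -1.0, 0.0625], [0.0, 0.0, 0.0, 1.0]] 8.7 [ 0.51715041  0.08777754 -0.86790533] 0.0002567492012703493
red [313.  186.7] 134 [307 181  13  13] [0.4844 0.2728 0.0462]
knob [277.5 270.6] 336 [267 261  22  20] [0.4545 0.2888 0.084 ]
lever -0.5055000000000001 red -0.5008846862400116
knob -0.5063970075772044 0.09961594207608561
```

Lever -0.505 against red -0.501, which is about 0.3 mm off at the window. Now the button: retreat, rise, move over it and come down.

Call:
servo_tool:
  motion:
    - [0,0.008,0,0,0,0,0]
    - [0,0.023,0,0,0,0,0]
    - [0,0.023,0,-0.05,0,0,0]
    - [0,0.023,-0.03,-0.08,0,0,0]
    - [0,0.023,-0.08,-0.08,0,0,0]
    - [0,0.023,-0.13,-0.08,0,0,0]
    - [0,0.023,-0.18,-0.08,0,0,0]
    - [0,0.023,-0.193,-0.06,0,0,0]
    - [0,0.023,-0.193,-0.02,0,0,0]
    - [0,0.023,-0.193,0.0,0,0,0]
    - [0,0.023,-0.193,0.007,0,0,0]
    - [0,0.023,-0.193,0.01,0,0,0]
    - [0,0.023,-0.193,0.013,0,0,0]
    - [0,0.023,-0.193,0.013,0,0,0]

```text
clock: 10.5
position: [0.6404, 0.2458, 0.0503]
ee_rot: [0.708, -0.707, 0.0, -0.001]
ft_force: [-0.1, 0.0, 2.5]
grip_width: -0.0
```

Call:
servo_tool:
  motion:
    - [0,0,0,0.002,0,0,0]
    - [0,0,0,0.004,0,0,0]
    - [0,0,0,0.005,0,0,0]
    - [0,0,0,0.005,0,0,0]

```text
clock: 11.0
position: [0.6405, 0.2458, 0.0461]
ee_rot: [0.707, -0.707, 0.001, -0.001]
ft_force: [-3.2, -2.1, 14.3]
grip_width: 0.001
```

It bottomed at z 0.046 with 14 N, 6 mm below the measured top. Release, back off and check.

Call:
servo_tool:
  motion:
    - [0,0,0,-0.003,0,0,0]
    - [0,0,0,-0.02,0,0,0]
    - [0,0,0,-0.07,0,0,0]
    - [0,0,0.03,-0.12,0,0,0]
    - [0,0.004,0.08,-0.16,0,0,0]
    - [0,0.004,0.13,-0.176,0,0,0]
    - [0,0.004,0.15,-0.176,0,0,0]
    - [0,0.004,0.15,-0.176,0,0,0]
    - [0,0.004,0.15,-0.176,0,0,0]

```text
clock: 12.12
position: [0.4906, 0.241, 0.2204]
ee_rot: [0.707, -0.707, 0.0, 0.0]
ft_force: [-0.2, -0.5, 0.4]
grip_width: -0.001
```

```bash
python3 look.py w7 vial cup cassette read_button_top; python3 lev.py w7 "(.5428,.2427,.0249)"|grep -E "red|lever|^knob"; python3 - <<'E'
from h import *
z=np.load("w7.npz");T=z["T"];d=z["d"];M,K=cam2world("wrist",T)
c=np.linalg.inv(M)@[.639,.2456,.052,1];u,v=(K@c[:3]/c[2])[:2].astype(int);D=d[v-2:v+3,u-2:u+3].mean();print("button z",(M@np.r_[np.linalg.solve(K,[u*D,v*D,D]),1])[2])
E
```

```text
[[0.0004, -1.0, 0.0001, 0.4906], [-1.0, -0.0004, -0.0001, 0.241], [0.0001, -0.0001, -1.0, 0.2204], [0.0, 0.0, 0.0, 1.0]] 12.125 [-0.17132963 -0.50844455  0.35351416] -0.0012973157187296687
vial [(array([0.6136, 0.3211, 0.0397]), 0.86)]
cup [(array([0.6364, 0.1609, 0.0179]), 0.76)]
cassette [(array([0.3976, 0.2193, 0.0044]), 0.76)]
read_button_top [(array([0.6409, 0.2438, 0.0524]), 0.7)]
red [291.5 183.5] 32 [289 181   6   6] [0.4844 0.2729 0.0462]
knob [273.5 222.4] 68 [268 217  11  11] [0.4541 0.2888 0.084 ]
lever -0.506375 red -0.5025935597674418
knob -0.5041420497085397 0.09991083139953127
button z 0.05197932248606363
```

View pics/w7.png

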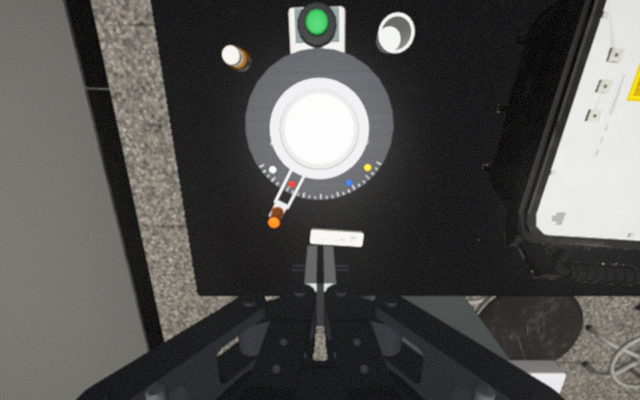

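In this view the red stud at (291,183) sits in the middle of the window. The button at (317,21) is up again, and the vial, cup and cassette are where they were. Handing in.

```bash
python3 -c "
from workcell import ticket; print(ticket.hand_in())"
```

```text
the job is handed in; nothing more can be done
None
```

The job is done and handed in at about 12 s: the red stud sits in the lever's window and the green button has been pressed and is up again.

- **Lever:** I pushed the knob round with shut fingers, without gripping it. The first stop was about 0.8 mm short because I had fitted the axis from a picture where the stud was partly hidden. I refitted, nudged it once more before pressing, and the last check put the lever at -0.506 rad and the stud at -0.503 rad. That is about 0.3 mm off the window's middle.
- **Button:** It stopped about 6 mm below its top at 14 N, well past the 4 N needed. I judged full travel from tip height and force, since there was no direct reading of it. Afterwards the depth image put its top back at 52 mm.
- **Bystanders:** The vial, cup and cassette were still standing where they started, within the few millimetres the detections are good to, and the arm was clear of everything.

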